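Tare the balance that carries the beaker

ROBOT

A 7-joint arm with a two-finger parallel gripper is mounted at the origin on a cart in front of the work surface, level with it; the furniture and walls round the work are solid. World frame = base frame: x ahead of the robot, y to its left, z up, the work surface at z = 0. Lengths are in mm, angles in rad, forces in N, time in s.
With the tool pointing down it reaches from about 400 to 750 mm from the base axis. Payload 19.5 kg.
Tool frame: the origin (TCP) lies on the centre line of the jaws, within the pads' length; the fingertips stand 25 mm ahead of it and the grasp point (between the pads) lies 6 mm ahead of it (ctrl.finger_overhang is the distance from the TCP to the fingertips, in mm); z points along the fingers, y is the direction in which the jaws open and shut (so a half turn about z gives the same grasp; the last joint's range is limited). The gripper opens to 85 mm and grips with 20 to 120 N. Pads are 22 mm wide; open, the fingers measure 114 mm over their backs; the gripper's body (76 mm by 85 mm) begins 54 mm behind the grasp point. The pads swing forward as they close: fully open they stand 13 mm farther back than shut.
Start: joints at [-1.226, 0.707, -0.028, 1.485, 0.022, 0.951, -0.075], TCP at [216.892, 532.5, 256.268] pointing down, gripper open.
Joint ranges: [-2.71, 2.71], [-0.32, 2.16], [-1.57, 1.52], [0, 2.45], [-1.46, 4.6], [0, 2.02], [-2.83, 2.83]. Speed limits (rad/s): [1.89, 1.89, 2.57, 2.57, 3.01, 3.01, 3.01].

INTERFACE

Orientations are given as a unit quaternion [x, y, z, w].
In Python, from workcell import ctrl gives the robot as it stands.
- The arm moves only by the shell command python3 -m inch 'ROWS' [OPENING]. ROWS is JSON, a list of rows, each an object of numbers: "x", "y", "z": the shift along the tool's x, y, z in cm; "ax", "ay", "az": the turn, a rotation vector about the tool's x, y, z in rad. A call has exactly 10 rows; each row is the pose to reach, as a shift and turn from the pose commanded when the call began, along the tool's axes at that moment; what a row does not reach only later rows make up. A row lasts 1/8 s, in which the tool goes at most 62.5 mm and 10.7 degrees, less where a joint would pass 70% of its speed; a pose out of reach is approached as far as the arm can. A call with a gripper value outside its range is refused whole. OPENING is the opening, from -1 (shut) to 1 (fully open), so that 0 is half open, set as the call begins (- or left out, the last holds). The fingers move at their own pace and stop on an object; the grip force is fixed at half the most. Time passes only in rows, so rows that repeat a pose let the fingers close, or fill a call up. It gives the time, the measured TCP pose, the force and the opening at its end, in the units of the state.
- ctrl.read_state(): the state, without advancing time (a new reading comes with each control period).
- ctrl.capture(name): name is "scene" or "top"; returns (picture, depth): 420x560x3 uint8, red, green, blue; 420x560 float32, mm along the optical axis (not along the pixel's ray), 0 where there is no reading.
- ctrl.get_calibration(name): a dict with "vfov" (degrees; the focal length in pixels is half the picture's height over the tangent of half this angle, whatever the lens; pixels are square), "cx", "cy" (the principal point, pixels), "cam_to_world" (4x4, takes a point from camera to world coordinates). Camera axes: x right, y down, z forward; pixel columns grow to the right and rows downward; lengths in mm; the calibration is good to about 2 mm. A picture is of the moment at which its call begins. get_calibration takes no time and is no camera call.
- ctrl.hand_in(): hands the job in, once; it reports no verdict.
The state is a dict: "clock": time; "q": joint angles; "qvel": joint speeds; "tau": joint torques, N m; "eef_pos": TCP position; "tcp_rot": TCP orientation; "wrist_force": force on the tool from outside, world axes, zero at the start; "ft_torque": the same for the moment, N m; "opening": finger opening in mm.
Only numpy, scipy, OpenCV 4.12 (cv2) and the standard library are available. Lean on these libraries where they do the work, as an engineer would, in place of code of your own. Each camera call takes 0.05 s, during which the arm holds its last target.

TASK

Two identical balances stand on the worktop; tare the one that has the white beaker on its pan: with the tips of the fingers, gently press its long bar key right down, keep it down for about a second, then let it come up and withdraw. Do not touch the pan, the beaker or the other balance, do not press the small round keys, and leave the balance and everything else standing where it is; nothing is to be gripped or lifted.

Things in the scene. Friction and masses are not known exactly. Their poses are not given: they have to be found in the camera images.
- balance_a: Balance with the beaker: white, 150 mm wide (y), 210 deep (x), on rubber feet, loose, about 1.6 kg. Origin: centre of underside; x points from the key panel (front) to the pan (rear), z up. Front deck 30 mm high; on it, at x = -80 mm, a long bar key (50 mm along y, 22 along x) between two round keys (diameter 14, y = +52 and -52). Behind x = -43 mm: 44 mm high, dark display, round pan centred at x = +44.
- balance_b: Other balance, a brass weight on its pan: white, 150 mm wide (y), 210 deep (x), on rubber feet, fixed. Origin: centre of underside; x points from the key panel (front) to the pan (rear), z up. Front deck 30 mm high; on it, at x = -80 mm, a long bar key (50 mm along y, 22 along x) between two round keys (diameter 14, y = +52 and -52). Behind x = -43 mm: 44 mm high, dark display, round pan centred at x = +44.
- balance_a_bar_top (a point): Centre of the top face of the long bar key (tare key) of the balance that carries the beaker; 40 mm above the worktop when the key is up, 9 mm proud of the panel, face level. Axes as the balance's.
- balance_a_bar (a joint): Travel of that bar key: 0 up, grows to 0.006 m as it is pressed straight down; it counts as down beyond 0.004 m. A spring returns it: 1.2 N starts it, 4.8 N holds it at the bottom.
- balance_a_left_top (a point): Centre of the top of the small round key to the left (+y) of the bar key, 38 mm above the worktop. Not to be pressed.
- balance_a_right_top (a point): Centre of the top of the small round key to the right (-y) of the bar key, 38 mm above the worktop. Not to be pressed.
- balance_a_left (a joint): Travel of the left round key, 0 up to 0.006 m down; same spring.
- balance_a_right (a joint): Travel of the right round key, 0 up to 0.006 m down; same spring.
- balance_a_pan: Steel pan of the balance with the beaker, 108 mm diameter, 4 mm thick; origin at the centre of its underside, 50 mm above the worktop (pan top at 54 mm). Not to be touched.
- beaker: Small opaque white plastic beaker, 55 mm diameter, 68 mm tall, standing on that pan; origin at the centre of its underside.
- pan_weight: Brass weight with a knob, 33 mm diameter, 52 mm tall, 0.5 kg, standing on the other balance's pan; origin under its centre.
- sample_pot: White lidded sample pot, 54 mm diameter, 57 mm tall, on the worktop; origin under its centre. Bystander.
- small_weight: Brass weight with a knob, 26 mm diameter, 41 mm tall, on the worktop; origin under its centre. Bystander.
- stopper: Tapered rubber stopper, 36 mm diameter, 30 mm tall, on the worktop; origin under its centre. Bystander.
- bottle: Brown bottle with a screw cap, 68 mm diameter, 156 mm tall, on the worktop; origin under its centre. Bystander.
- calculator: Dark pocket calculator, 125 mm (x) by 72 mm (y), 16 mm thick, lying on the worktop; origin under its centre. Bystander.
Things that resemble listed ones, but are neither listed nor needed, are in the scene too. Leave any black or orange look-alike of the beaker alone.

How it is judged (in metres and radians):
On the way, in this order (a step that is already met when the one before it is completed fails the run):
1. the bar key of the balance with the beaker is held down by the fingers (value of joint balance_a_bar above 0.004 m and contact force between the fingers and balance_a above 0.5 N), for 0.5 s.
2. the bar key has come up again (value of joint balance_a_bar below 0.001 m), for 0.1 s.
At the end, for the whole second after the job is handed in: All three keys of the balance with the beaker are up (within 1 mm); it, its beaker (upright), the other balance's weight and all bystanders rest within 10 mm of where they were, the other balance within 5 mm (value of joint each of balance_a_bar, balance_a_left, balance_a_right below 0.001 m and distance of each of balance_a, beaker, pan_weight, sample_pot, small_weight, stopper, calculator from where it was at the start of the episode below 0.01 m and distance of balance_b from where it was at the start of the episode below 0.005 m and linear speed of each of balance_a, beaker below 0.01 m/s and angle between beaker's own z axis and vertical below 0.1 rad); the robot touches nothing.
It fails at once if the other balance, its weight or the brown bottle is touched (over 1 N) (contact force between any of the fingers, the arm and bottle above 1 N or contact force between any of the fingers, the arm and balance_b above 1 N or contact force between any of the fingers, the arm and pan_weight above 1 N).
It fails at once if the pan or the beaker on it is touched (over 1 N) (contact force between any of the fingers, the arm and balance_a_pan above 1 N or contact force between any of the fingers, the arm and beaker above 1 N).
It fails at once if a small round key is pressed more than 2 mm (value of joint any of balance_a_left, balance_a_right above 0.002 m).
It fails at once if the balance is pressed harder than 25 N (contact force between any of the fingers, the arm and balance_a above 25 N).
It fails at once if the balance, its beaker, the weight on the other balance or a bystander is moved or lifted more than 10 mm, or the balance tipped (distance of any of balance_a, beaker, pan_weight, sample_pot, small_weight, stopper, calculator from where it was at the start of the episode above 0.01 m or angle between balance_a's own z axis and vertical above 0.08 rad).
It also fails if it takes over 35 s, if anything falls off the work surface, if the arm or the gripper's body presses on something with over 40 N, if the wrist force passes 120 N, or if a joint passes its speed limit or range.

## Working session

There is one attempt and no reset: what is moved stays moved. The work goes in short steps, Python scripts to look and compute and a shell command to move; the robot and the scene stay as the last step left them, time stands still between calls to the robot, and variables do not carry over. Pictures are saved under pics/ and viewed, and the job is handed in when it is done.

```bash
mkdir -p pics; ls; python3 - <<'E'
from workcell import ctrl
import cv2,numpy as np
for n in ("scene","top"):
    im,d=ctrl.capture(n); cv2.imwrite(f"pics/{n}0.png",im[:,:,::-1]); np.savez(f"pics/{n}0.npz",im=im,d=d)
    c=ctrl.get_calibration(n); print(n,c)
s=ctrl.read_state(); print(s, ctrl.finger_overhang)
E
```

```text
pics
scene {'vfov': 42.44527880215679, 'cx': 279.515942906842, 'cy': 208.21877394550893, 'cam_to_world': array([[ 6.69643850e-01, -3.24244709e-01,  6.68163514e-01,
        -5.56247356e+02],
       [-7.42574919e-01, -3.07618528e-01,  5.94939771e-01,
        -9.50700838e+02],
       [ 1.26334035e-02, -8.94559227e-01, -4.46770844e-01,
         7.53774479e+02],
       [ 0.00000000e+00,  0.00000000e+00,  0.00000000e+00,
         1.00000000e+00]])}
top {'vfov': 50.77526458033435, 'cx': 280.96283164576926, 'cy': 204.3013042711903, 'cam_to_world': array([[-1.62615275e-02, -9.98414858e-01,  5.38825918e-02,
         4.26519419e+02],
       [-9.99845508e-01,  1.65971654e-02,  5.78742312e-03,
        -9.98799324e+00],
       [-6.67254753e-03, -5.37801550e-02, -9.98530506e-01,
         1.55591429e+03],
       [ 0.00000000e+00,  0.00000000e+00,  0.00000000e+00,
         1.00000000e+00]])}
{'clock': 0.1, 'q': array([-1.22565181,  0.70704638, -0.02760686,  1.48494987,  0.02197846,
        0.95092793, -0.07546877]), 'qvel': array([ 1.25285382e-04, -9.38702067e-05,  3.52017355e-04, -1.08571342e-03,
        1.28788248e-03,  5.51503515e-04,  5.74089621e-06]), 'tau': array([ 3.59261117e-03, -8.84315228e+01,  1.23738874e+00, -2.36457843e+01,
        1.71032577e-02,  5.02676092e-03, -9.44271665e-05]), 'eef_pos': array([216.84513471, 532.30532839, 255.87162545]), 'tcp_rot': array([ 1.92213413e-01,  9.81353014e-01, -5.07277938e-04, -8.83102071e-05]), 'wrist_force': array([-0.537988  ,  0.11500943, -0.31139133]), 'ft_torque': array([ 0.03780574,  0.04121968, -0.01020323]), 'opening': 85.50863571035065} 25.0
```

View pics/scene0.png

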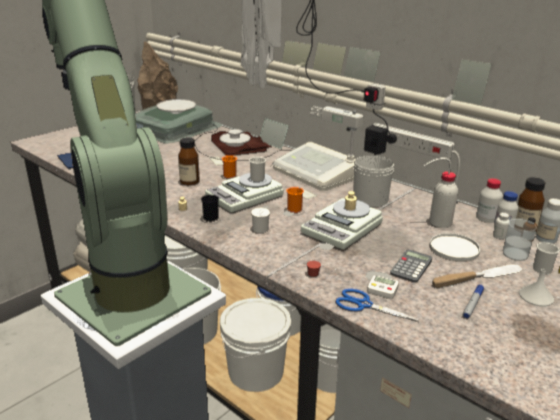

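View pics/top0.png

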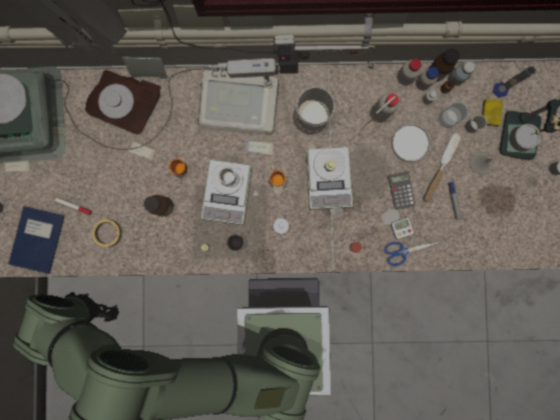

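The beaker stands on the left balance, at scene (247,190) and top (226,190). The brass weight is on the right one, at top (330,178). Next I'll zoom in on the left balance.

```bash
cat > h.py <<'E'
import numpy as np
from workcell import ctrl
def ray(n,u,v,z,H=420):
    c=ctrl.get_calibration(n); f=H/2/np.tan(np.radians(c['vfov'])/2)
    T=c['cam_to_world']; d=T[:3,:3]@np.array([(u-c['cx'])/f,(v-c['cy'])/f,1]); o=T[:3,3]
    return o+d*(z-o[2])/d[2]
def pts(n,dep):
    c=ctrl.get_calibration(n); f=420/2/np.tan(np.radians(c['vfov'])/2)
    v,u=np.mgrid[:420,:560]; P=np.stack([(u-c['cx'])/f*dep,(v-c['cy'])/f*dep,dep],-1)
    return P@c['cam_to_world'][:3,:3].T+c['cam_to_world'][:3,3]
E
python3 - <<'E'
import cv2,numpy as np
from h import *
a=np.load('pics/top0.npz');im=a['im'][:,:,::-1]
cv2.imwrite('pics/topz.png',cv2.resize(im[145:255,140:260],None,fx=5,fy=5,interpolation=cv2.INTER_CUBIC))
P=pts('top',a['d'])
s=np.load('pics/scene0.npz');cv2.imwrite('pics/scz.png',cv2.resize(s['im'][140:240,170:310,::-1],None,fx=5.5,fy=5.5,interpolation=cv2.INTER_CUBIC))
np.set_printoptions(linewidth=250)
print(P[160:228:3,196:258:3,2].round().astype(int))
E
```

```text
[[   4    7    5    4    0   35   48   -5    0    6  -10   -2    3   -2   10    2    2    4    5   -2    8]
 [   3    0   -2   -2   27   39   49   47   48   59   51   54   45   42    1   -1    4    4    2    5    4]
 [  -1    6    6   -1   44   46   49   54   53   59   56   55   56   52   46   36   44   44   33    1    0]
 [   4    1    1    1   41   47   59   56   57  117  110  115   55   55   51   47   43   43   28    4   -1]
 [  -2   -3    2    1   39   48   53   50  114   83   53   57   58   55 1556   43   43   45   23    0    0]
 [  -2    5   -1   -2   44   56   61   54  104   59   53   54   55   51   52   53   47   41   -2    0    2]
 [   2    4    4    7   44   47   56   54  110   59   61   62   63   66   56   51   43   37    1    4    3]
 [   6   -2   -5    7   40   55   53   52  117   66   58   55  123   59   52   56   46   39    0    2    2]
 [   1    3    0   25   44   40   59   56   52   54   60   64   56   58   57   43   42   30    2   -2    4]
 [  -3    2    2   43   43   40   53   52   52   51   50   51   52   52   59   47   42   27    2    0   -1]
 [   0    2    5   4
[... 684 characters left out ...]
   27   27   32   33   32   24   -1    6   -3    6]
 [  -5   -2   31   34   39   29   35   37   37   29   26   33   27   25   33   33   34    6   -4    3    0]
 [   1    0   33   31   32   29   27   42   49   38   49   38   32   34   32   34   26   -5    3  -11    3]
 [   3    2   32   27   30   29   32   31   40   38   42   35   33   39   33   33    1    1    1   -1    6]
 [   1    4    1    9    2   27   32   25   31   35   25   30   28   33   37   32    3    1   -1  -11    4]
 [  -2   -2    2    6    0    0    0    1   -6   -3   -6    2   30   31   33   34   -1   -4    2   -5   -7]
 [  -3   -2    3   -3   -1   -4    4    1    0    4   -1    2   -2   -5   -1   -6   -1    3   -4    1    0]]
```

View pics/topz.png

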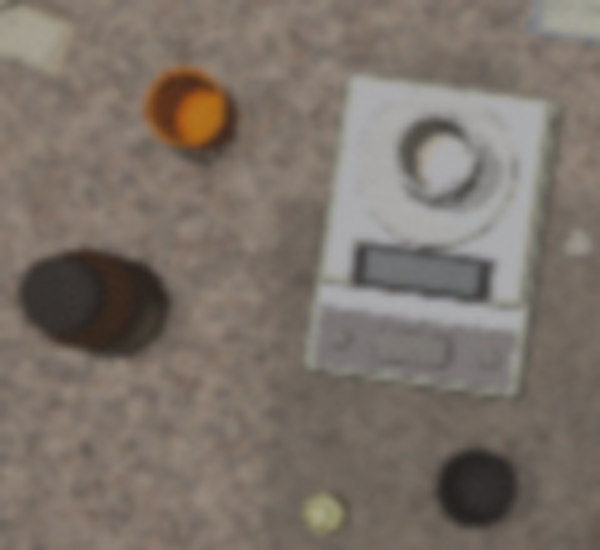

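View pics/scz.png

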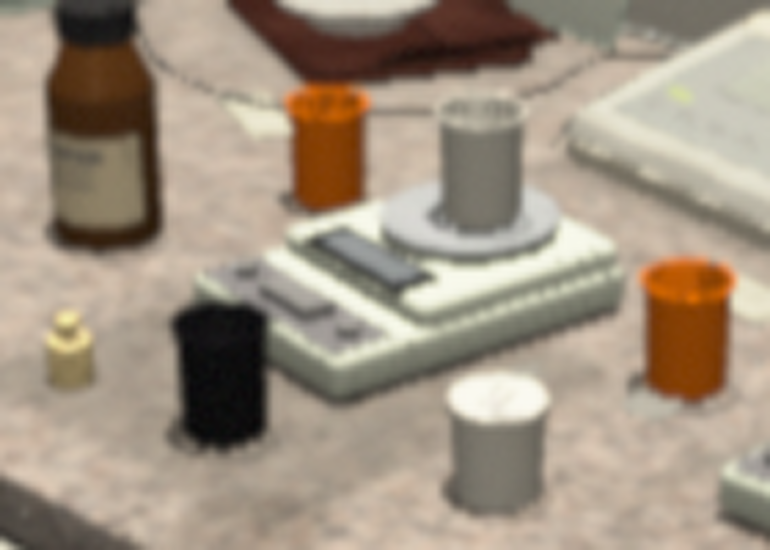

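Zoomed pictures: the bar key is at topz (415,349), which is full picture (222.6,214.4). The round keys are at (341,337) and (489,362) to either side. In the scene zoom the bar is at (295,298), full (223.2,193.8). A black look-alike stands about 60 mm in front of the balance, with the bottle to its left.

```bash
python3 - <<'E'
import cv2,numpy as np
from h import *
np.set_printoptions(precision=1,suppress=True)
b=ray('top',222.6,214.4,40);l=ray('top',207.8,212,38);r=ray('top',237.4,217,38)
print('bar top',b,'left',l,'right',r,'LR',np.linalg.norm(l-r))
b2=ray('scene',223.2,193.8,40);print('bar scene',b2)
print('left/right scene',ray('scene',170+249/5.5-.4,140+272/5.5-.4,38),ray('scene',170+350/5.5-.4,140+332/5.5-.4,38))
# corners from top: front deck corners at 30, rear at 44
fl=ray('top',140+306/5-.4,145+368/5-.4,30);fr=ray('top',140+517/5-.4,145+393/5-.4,30)
rl=ray('top',140+351/5-.4,145+77/5-.4,44);rr=ray('top',140+551/5-.4,145+100/5-.4,44)
print(fl,fr,rl,rr,'w',np.linalg.norm(fl-fr),np.linalg.norm(rl-rr),'d',np.linalg.norm((fl-rl)[:2]),np.linalg.norm((fr-rr)[:2]))
x=((rl+rr)-(fl+fr))[:2];yaw=np.arctan2(x[1],x[0]);print('yaw',yaw,np.arctan2(-(l-r)[0],(l-r)[1]))
c=(fl+fr+rl+rr)/4;print('bar from outline',c[:2]-80*np.array([np.cos(yaw),np.sin(yaw)]))
print('black',ray('top',140+477/5,145+487/5,68),'bottle cap',ray('top',140+62/5,145+298/5,156),'smallw',ray('top',140+323/5,145+513/5,41))
from scipy.spatial.transform import Rotation as R
s=ctrl.read_state();print(R.from_quat(s['tcp_rot']).as_matrix())
E
```

```text
bar top [477.  199.5  40. ] left [486.1 250.6  38. ] right [467.3 149.   38. ] LR 103.30377649105958
bar scene [465.2 194.2  40. ]
left/right scene [474.  242.8  38. ] [458.9 142.6  38. ]
[465.4 276.3  30. ] [445.8 130.8  30. ] [665.  241.3  44. ] [646.6 103.7  44. ] w 146.84799449245574 138.82304472403072 d 202.57211923579624 202.65324888695002
yaw -0.1536371512271074 -0.18349092095473202
bar from outline [476.6 200.3]
black [381.4 153.5  68. ] bottle cap [507.9 406.2 156. ] smallw [364.6 261.9  41. ]
[[-0.9  0.4 -0. ]
 [ 0.4  0.9 -0. ]
 [-0.  -0.  -1. ]]
```

The two views disagree by about 12 mm in x, which is too much. I'll use the depth maps to see which one is off.

```bash
python3 - <<'E'
import cv2,numpy as np
from h import *
np.set_printoptions(precision=1,suppress=True)
for n,u,v in (('top',222.6,214.4),('scene',223.2,193.8)):
    d=np.load(f'pics/{n}0.npz')['d'];P=pts(n,d)
    w=P[int(v)-2:int(v)+3,int(u)-2:int(u)+3].reshape(-1,3);print(n,np.median(w,0))
d=np.load('pics/scene0.npz')['d'];P=pts('scene',d)
print('worktop scene');
for u,v in ((150,200),(240,230),(270,250),(330,270),(420,300)): print(u,v,np.median(P[v-3:v+4,u-3:u+4].reshape(-1,3),0))
d=np.load('pics/top0.npz')['d'];P=pts('top',d)
print('top');
for u,v in ((120,190),(180,240),(270,210),(300,250),(270,260),(400,180)): print(u,v,np.median(P[v-3:v+4,u-3:u+4].reshape(-1,3),0))
# common landmarks: pen tip-less: sample pot lid centre, black beaker rim, orange beaker rims
for nm,t,s,z in (('pot',(280.5,226.5),(260,212),57),('smallw',(204.3,247.3),(182,198),41),('red',(355.5,247.5),(313.5,263.5),25)):
    print(nm,ray('top',*t,z),ray('scene',*s,z))
E
python3 - <<'E'
import cv2,numpy as np
a=np.load('pics/scene0.npz')['im'][:,:,::-1]; b=np.load('pics/top0.npz')['im'][:,:,::-1]
cv2.imwrite('pics/sz2.png',cv2.resize(a[180:310,170:330],None,fx=4.5,fy=4.5,interpolation=cv2.INTER_CUBIC))
cv2.imwrite('pics/tz2.png',cv2.resize(b[150:270,190:370],None,fx=4.4,fy=4.4,interpolation=cv2.INTER_CUBIC))
E
```

```text
top [478.3 201.6  41.5]
scene [471.2 204.1  38. ]
worktop scene
150 200 [ 20.1 -73.4 262.9]
240 230 [391.   45.3  -1.4]
270 250 [367.2 -94.6  -1.7]
330 270 [ 400.5 -274.    -2. ]
420 300 [ 444.6 -506.7   -1.7]
top
120 190 [570.5 567.3   0.5]
180 240 [390.8 354.7  -0.3]
270 210 [491.1  38.    0.8]
300 250 [349.1 -65.    1. ]
270 260 [316.2  40.5   0.7]
400 180 [ 587.8 -417.2   16.1]
pot [432.2   1.5  57. ] [429.8   1.3  57. ]
smallw [365.6 262.9  41. ] [356.7 261.   41. ]
red [ 355.9 -255.3   25. ] [ 361.9 -249.9   25. ]
```

View pics/sz2.png

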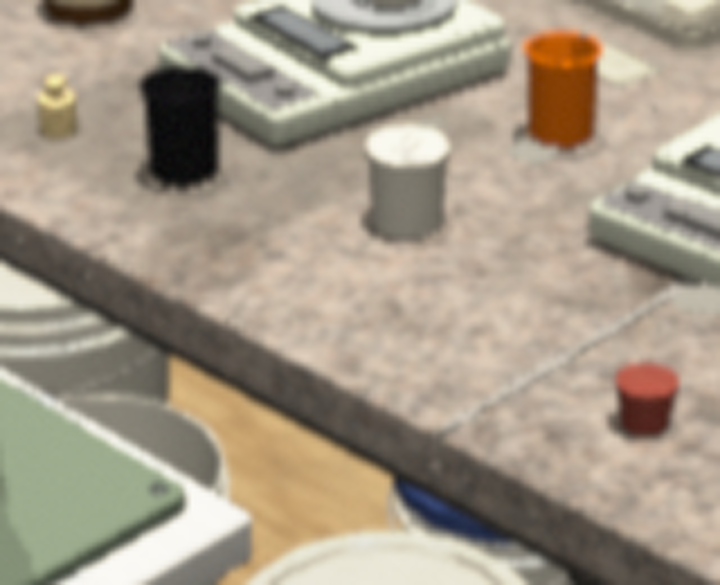

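View pics/tz2.png

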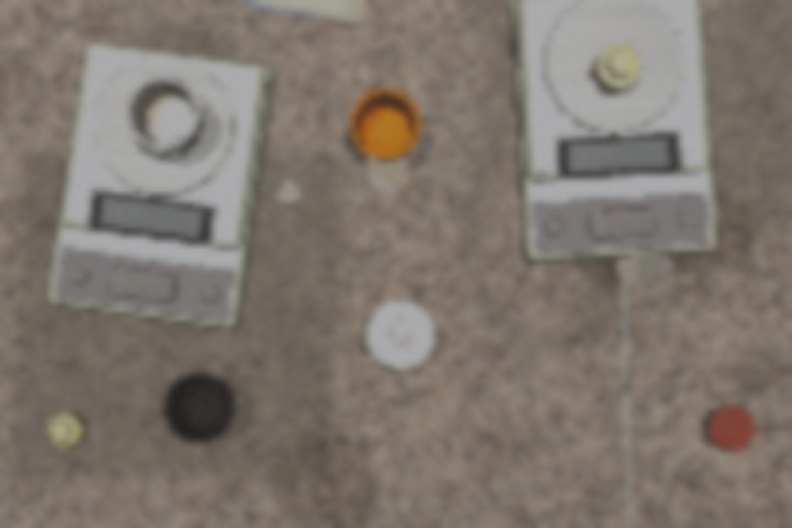

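The scene view looks biased: its worktop reads −1.7 mm, and its offsets run along its grazing ray. The top view fits the given sizes (LR 103 against 104, plane at 0), so I'll take the bar at (476.5,200) with yaw about −0.165. I'll close the gripper, move over the bar at height, then check fingertip against bar in the scene view.

```bash
cat >> h.py <<'E'
from scipy.spatial.transform import Rotation as R
def go(p,yaw=-0.165):
    s=ctrl.read_state();M=R.from_quat(s['tcp_rot'])
    y=np.array([-np.sin(yaw),np.cos(yaw),0]);z=np.array([0,0,-1.]);x=np.cross(y,z)
    T=R.from_matrix(np.stack([x,y,z],1))
    print('shift cm',M.inv().apply(np.array(p)-s['eef_pos'])/10,'rot',(M.inv()*T).as_rotvec(),'F',s['wrist_force'],'op',s['opening'],'pos',s['eef_pos'])
E
python3 -c "
from h import *
go([476.5,200,256])"
```

```text
shift cm [-3.65833463e+01 -2.09793624e+01  9.55589663e-03] rot [-1.02776595e-03 -9.26035147e-05 -2.21834275e-01] F [-0.537988    0.11500943 -0.31139133] op 85.50863571035065 pos [216.84513471 532.30532839 255.87162545]
```

```bash
python3 -m inch '[{"x":-2,"y":-1.1,"az":0},{"x":-6,"y":-3.4,"az":-0.03},{"x":-11,"y":-6.3,"az":-0.06},{"x":-16,"y":-9.2,"az":-0.1},{"x":-21,"y":-12,"az":-0.14},{"x":-26,"y":-14.9,"az":-0.17},{"x":-31,"y":-17.8,"az":-0.2},{"x":-34.5,"y":-19.8,"az":-0.22},{"x":-36.58,"y":-20.98,"ax":-0.001,"az":-0.222},{"x":-36.58,"y":-20.98,"ax":-0.001,"az":-0.222}]' -1; python3 -c "
from h import *
go([476.5,200,110])"
```

```text
shift cm [-36.58302973 -20.96433049  14.60954815] rot [-1.02776595e-03 -9.26035147e-05 -2.21834275e-01] F [-0.537988    0.11500943 -0.31139133] op 85.50863571035065 pos [216.84513471 532.30532839 255.87162545]schema error: expected keys x, y, z, ax, ay, az
```

```bash
python3 -m inch '[{"x":-2,"y":-1.1,"z":0,"ax":0,"ay":0,"az":0},{"x":-6,"y":-3.4,"z":0,"ax":0,"ay":0,"az":-0.03},{"x":-11,"y":-6.3,"z":0,"ax":0,"ay":0,"az":-0.06},{"x":-16,"y":-9.2,"z":0,"ax":0,"ay":0,"az":-0.1},{"x":-21,"y":-12,"z":0,"ax":0,"ay":0,"az":-0.14},{"x":-26,"y":-14.9,"z":0,"ax":0,"ay":0,"az":-0.17},{"x":-31,"y":-17.8,"z":0,"ax":0,"ay":0,"az":-0.2},{"x":-34.5,"y":-19.8,"z":0,"ax":0,"ay":0,"az":-0.22},{"x":-36.58,"y":-20.98,"z":0,"ax":-0.001,"ay":0,"az":-0.222},{"x":-36.58,"y":-20.98,"z":0,"ax":-0.001,"ay":0,"az":-0.222}]' -1; python3 -c "
from h import *
go([476.5,200,110])"
```

```text
clock: 1.35
eef_pos: [477.3, 198.7, 256.0]
tcp_rot: [0.084, 0.996, 0.0, 0.0]
wrist_force: [-0.4, 0.3, -0.0]
opening: 0.2
shift cm [ 0.09677739  0.11578436 14.60071406] rot [ 2.01432011e-04 -1.40916856e-05 -2.54180449e-03] F [-0.35064649  0.32943894 -0.02326149] op 0.231245517731429 pos [477.25830336 198.66763847 256.00689049]
```

```bash
python3 -m inch '[{"x":0.05,"y":0.05,"z":1,"ax":0,"ay":0,"az":0},{"x":0.05,"y":0.08,"z":3,"ax":0,"ay":0,"az":0},{"x":0.08,"y":0.1,"z":5.5,"ax":0,"ay":0,"az":0},{"x":0.08,"y":0.1,"z":8,"ax":0,"ay":0,"az":0},{"x":0.08,"y":0.1,"z":10.5,"ax":0,"ay":0,"az":0},{"x":0.08,"y":0.1,"z":13,"ax":0,"ay":0,"az":0},{"x":0.08,"y":0.1,"z":15,"ax":0,"ay":0,"az":0},{"x":0.08,"y":0.1,"z":16.4,"ax":0,"ay":0,"az":0},{"x":0.08,"y":0.1,"z":17,"ax":0,"ay":0,"az":0},{"x":0.08,"y":0.1,"z":17,"ax":0,"ay":0,"az":0}]' -; python3 - <<'E'
import cv2
from h import *
go([476.5,200,70])
np.set_printoptions(precision=1,suppress=True)
im,d=ctrl.capture('scene')
s=ctrl.read_state();p=s['eef_pos']-[0,0,25]
c=ctrl.get_calibration('scene');f=210/np.tan(np.radians(c['vfov'])/2);T=c['cam_to_world']
def pr(p):
    q=T[:3,:3].T@(p-T[:3,3]);return q[:2]/q[2]*f+[c['cx'],c['cy']]
print('tip proj',pr(p),'bar proj',pr(np.array([476.5,200,40])))
cv2.imwrite('pics/s1.png',cv2.resize(im[110:240,150:310,::-1],None,fx=4.5,fy=4.5,interpolation=cv2.INTER_CUBIC))
im,d=ctrl.capture('top');cv2.imwrite('pics/t1.png',im[:,:,::-1])
E
```

```text
clock: 2.6
eef_pos: [475.8, 201.7, 86.3]
tcp_rot: [0.082, 0.997, 0.0, 0.0]
wrist_force: [-0.0, 0.4, 0.8]
opening: 0.1
shift cm [-0.09494037 -0.15567446  1.62818163] rot [ 8.99394617e-04 -2.72141166e-05  4.41056368e-04] F [-0.01583088  0.3801535   0.75113828] op 0.08375665496675824 pos [475.81647866 201.67672407  86.2832355 ]
tip proj [223.9 185.8] bar proj [224.6 192.1]
```

View pics/s1.png

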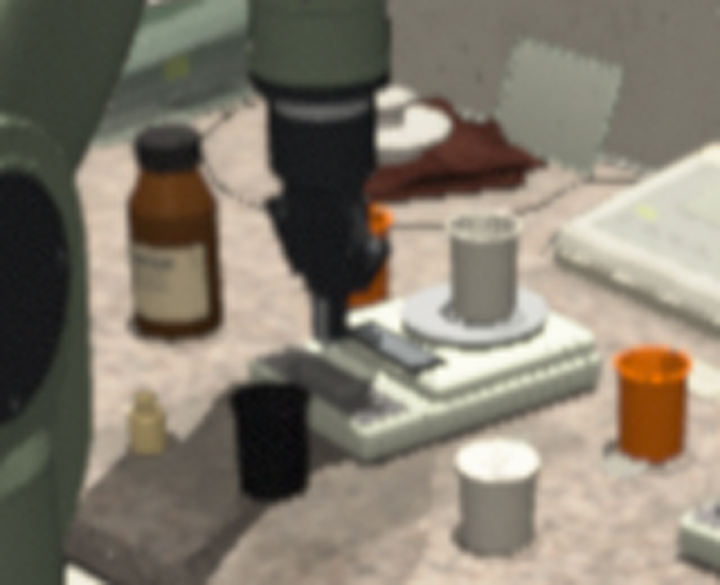

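View pics/t1.png

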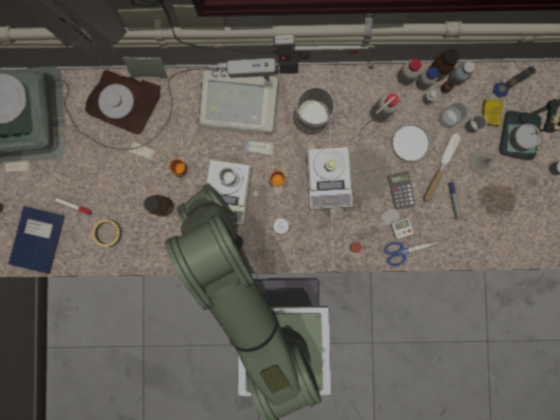

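The fingertip is at s1 about (330,340), and the panel below is in shadow with the bar not visible. Enlarging both moments to compare tip and bar.

```bash
python3 - <<'E'
import cv2,numpy as np
from h import *
im,d=ctrl.capture('scene');np.savez('pics/scene1.npz',im=im,d=d)
a=np.load('pics/scene0.npz')['im']
def z(im): return cv2.resize(np.clip(im[170:215,200:250].astype(float)*1.3,0,255).astype(np.uint8)[:,:,::-1],None,fx=8,fy=12,interpolation=cv2.INTER_NEAREST)
o=np.hstack([z(a),z(im)])
for k in range(0,45,5): cv2.putText(o,str(170+k),(0,k*12+10),0,.35,(0,0,255))
for k in range(0,50,10): cv2.putText(o,str(200+k),(k*8,535),0,.35,(0,0,255)); cv2.putText(o,str(200+k),(400+k*8,535),0,.35,(0,0,255))
cv2.imwrite('pics/cmp.png',o)
E
```

```text
(no output)
```

View pics/cmp.png

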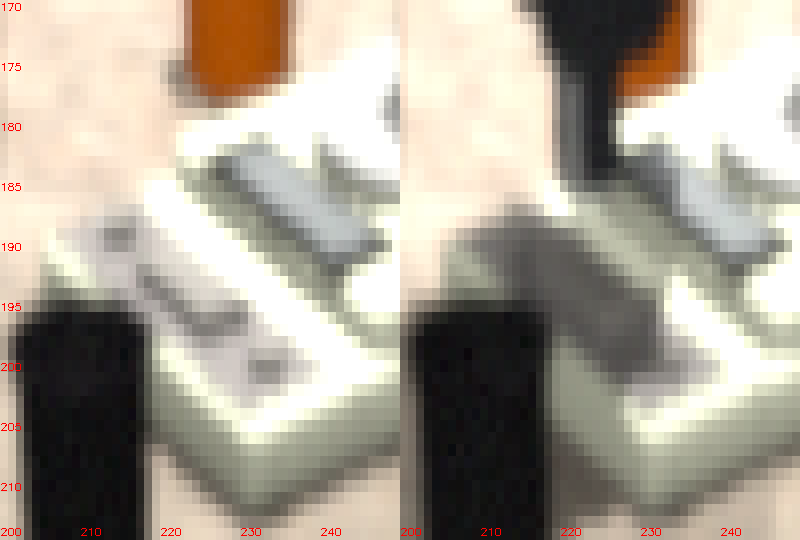

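Finger centre is u≈223 with its bottom at v≈185.5, against a projection of (223.9,185.8). Bar face centre is about (223.7,192.3), against (224.6,192.1). Both offsets agree within about 1 px, so the aim is good. Descending to just above contact (expected at TCP z≈65).

```bash
python3 -m inch '[{"x":-0.03,"y":-0.05,"z":0.3,"ax":0,"ay":0,"az":0},{"x":-0.06,"y":-0.1,"z":0.7,"ax":0,"ay":0,"az":0},{"x":-0.08,"y":-0.15,"z":1.1,"ax":0,"ay":0,"az":0},{"x":-0.08,"y":-0.15,"z":1.4,"ax":0,"ay":0,"az":0},{"x":-0.08,"y":-0.15,"z":1.6,"ax":0,"ay":0,"az":0},{"x":-0.08,"y":-0.15,"z":1.75,"ax":0,"ay":0,"az":0},{"x":-0.08,"y":-0.15,"z":1.85,"ax":0,"ay":0,"az":0},{"x":-0.08,"y":-0.15,"z":1.9,"ax":0,"ay":0,"az":0},{"x":-0.08,"y":-0.15,"z":1.9,"ax":0,"ay":0,"az":0},{"x":-0.08,"y":-0.15,"z":1.9,"ax":0,"ay":0,"az":0}]' -; python3 -c "
from h import *
go([476.5,200,65])"
```

```text
clock: 4.0
eef_pos: [476.5, 199.9, 67.3]
tcp_rot: [0.082, 0.997, 0.0, 0.0]
wrist_force: [-0.2, 0.4, -0.7]
opening: 0.3
shift cm [0.00195939 0.01278546 0.23433849] rot [0.00090719 0.00014539 0.00019841] F [-0.20955701  0.38803652 -0.66729642] op 0.2501464601117966 pos [476.49766796 199.8686221   67.34327081]
```

```bash
python3 -m inch '[{"x":0,"y":0,"z":0.05,"ax":0,"ay":0,"az":0},{"x":0,"y":0,"z":0.1,"ax":0,"ay":0,"az":0},{"x":0,"y":0,"z":0.15,"ax":0,"ay":0,"az":0},{"x":0,"y":0,"z":0.2,"ax":0,"ay":0,"az":0},{"x":0,"y":0,"z":0.25,"ax":0,"ay":0,"az":0},{"x":0,"y":0,"z":0.3,"ax":0,"ay":0,"az":0},{"x":0,"y":0,"z":0.35,"ax":0,"ay":0,"az":0},{"x":0,"y":0,"z":0.4,"ax":0,"ay":0,"az":0},{"x":0,"y":0,"z":0.4,"ax":0,"ay":0,"az":0},{"x":0,"y":0,"z":0.4,"ax":0,"ay":0,"az":0}]' -; python3 -c "
from h import *
go([476.5,200,60])"
```

```text
clock: 5.25
eef_pos: [476.5, 199.9, 63.3]
tcp_rot: [0.082, 0.997, 0.0, 0.0]
wrist_force: [-0.7, 0.5, 2.5]
opening: -0.1
shift cm [-0.00153858  0.01373047  0.32978753] rot [8.23195124e-04 4.57432810e-05 2.52859786e-04] F [-0.65817686  0.46040861  2.5356235 ] op -0.06650094952769373 pos [476.4617098  199.86442457  63.29776047]
```

A force of 2.5 N matches contact with the key spring at about 1.7 mm travel. I'll press on to nearly the bottom.

```bash
python3 -m inch '[{"x":0,"y":0,"z":0.06,"ax":0,"ay":0,"az":0},{"x":0,"y":0,"z":0.12,"ax":0,"ay":0,"az":0},{"x":0,"y":0,"z":0.18,"ax":0,"ay":0,"az":0},{"x":0,"y":0,"z":0.24,"ax":0,"ay":0,"az":0},{"x":0,"y":0,"z":0.3,"ax":0,"ay":0,"az":0},{"x":0,"y":0,"z":0.34,"ax":0,"ay":0,"az":0},{"x":0,"y":0,"z":0.38,"ax":0,"ay":0,"az":0},{"x":0,"y":0,"z":0.4,"ax":0,"ay":0,"az":0},{"x":0,"y":0,"z":0.4,"ax":0,"ay":0,"az":0},{"x":0,"y":0,"z":0.4,"ax":0,"ay":0,"az":0}]' -; python3 -c "
from h import *
go([476.5,200,60])"
```

```text
clock: 6.5
eef_pos: [476.5, 199.9, 59.3]
tcp_rot: [0.082, 0.997, 0.0, 0.0]
wrist_force: [-1.2, 0.3, 3.8]
opening: 0.3
shift cm [-0.00017776  0.01482881 -0.06879404] rot [8.61653214e-04 9.14000247e-05 1.21909431e-04] F [-1.20431141  0.27010631  3.78438494] op 0.2789005412088015 pos [476.47406707 199.85458909  59.31193188]
```

```bash
python3 -m inch '[{"x":0,"y":0,"z":0.02,"ax":0,"ay":0,"az":0},{"x":0,"y":0,"z":0.04,"ax":0,"ay":0,"az":0},{"x":0,"y":0,"z":0.06,"ax":0,"ay":0,"az":0},{"x":0,"y":0,"z":0.06,"ax":0,"ay":0,"az":0},{"x":0,"y":0,"z":0.06,"ax":0,"ay":0,"az":0},{"x":0,"y":0,"z":0.06,"ax":0,"ay":0,"az":0},{"x":0,"y":0,"z":0.06,"ax":0,"ay":0,"az":0},{"x":0,"y":0,"z":0.06,"ax":0,"ay":0,"az":0},{"x":0,"y":0,"z":0.06,"ax":0,"ay":0,"az":0},{"x":0,"y":0,"z":0.06,"ax":0,"ay":0,"az":0}]' -; python3 -c "
from h import *
go([476.5,200,60])"
```

```text
clock: 7.75
eef_pos: [476.5, 199.9, 58.9]
tcp_rot: [0.082, 0.997, 0.0, 0.0]
wrist_force: [-1.3, -1.0, 10.6]
opening: 0.1
shift cm [ 0.00284216  0.01321261 -0.1069972 ] rot [0.00092836 0.00024965 0.00019472] F [-1.32860475 -0.99871149 10.62672941] op 0.14991894907294054 pos [476.50678645 199.86593731  58.92991297]
```

At 10.6 N the key is bottomed at tip z=33.9, against 34 predicted, and it was held for over a second. Now releasing slowly and withdrawing straight up.

```bash
python3 -m inch '[{"x":0,"y":0,"z":-0.05,"ax":0,"ay":0,"az":0},{"x":0,"y":0,"z":-0.15,"ax":0,"ay":0,"az":0},{"x":0,"y":0,"z":-0.3,"ax":0,"ay":0,"az":0},{"x":0,"y":0,"z":-0.5,"ax":0,"ay":0,"az":0},{"x":0,"y":0,"z":-0.8,"ax":0,"ay":0,"az":0},{"x":0,"y":0,"z":-1.5,"ax":0,"ay":0,"az":0},{"x":0,"y":0,"z":-3,"ax":0,"ay":0,"az":0},{"x":0,"y":0,"z":-5,"ax":0,"ay":0,"az":0},{"x":0,"y":0,"z":-8,"ax":0,"ay":0,"az":0},{"x":0,"y":0,"z":-11,"ax":0,"ay":0,"az":0}]' - ; python3 -m inch '[{"x":0,"y":0,"z":-3,"ax":0,"ay":0,"az":0},{"x":0,"y":0,"z":-6,"ax":0,"ay":0,"az":0},{"x":3,"y":1.5,"z":-8.5,"ax":0,"ay":0,"az":0},{"x":8,"y":4,"z":-9,"ax":0,"ay":0,"az":0},{"x":13,"y":7,"z":-9,"ax":0,"ay":0,"az":0},{"x":18,"y":11,"z":-9,"ax":0,"ay":0,"az":0},{"x":22,"y":15,"z":-9,"ax":0,"ay":0,"az":0},{"x":25,"y":19,"z":-9,"ax":0,"ay":0,"az":0},{"x":26,"y":21,"z":-9,"ax":0,"ay":0,"az":0},{"x":26,"y":21,"z":-9,"ax":0,"ay":0,"az":0}]' -
python3 - <<'E'
import cv2
from h import *
im,d=ctrl.capture('top');a=np.load('pics/top0.npz')['im']
o=np.vstack([a[150:255,180:360],im[150:255,180:360]])
cv2.imwrite('pics/fin.png',cv2.resize(o[:,:,::-1],None,fx=2.8,fy=2.8,interpolation=cv2.INTER_CUBIC))
im,d=ctrl.capture('scene');b=np.load('pics/scene0.npz')['im']
D=cv2.absdiff(im,b)[150:300,190:440]
cv2.imwrite('pics/fin2.png',cv2.resize(np.vstack([im[150:300,190:440],D])[:,:,::-1],None,fx=2,fy=2))
E
```

```text
clock: 9.0
eef_pos: [476.4, 199.8, 170.5]
tcp_rot: [0.082, 0.997, 0.001, 0.0]
wrist_force: [-0.1, -0.2, -0.3]
opening: 0.0
clock: 10.25
eef_pos: [253.4, 450.4, 259.4]
tcp_rot: [0.081, 0.997, 0.001, -0.0]
wrist_force: [0.1, -0.5, 0.1]
opening: 0.1
```

View pics/fin.png

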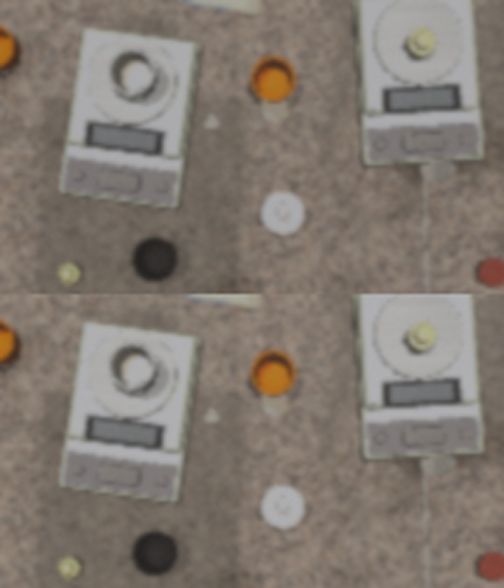

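View pics/fin2.png

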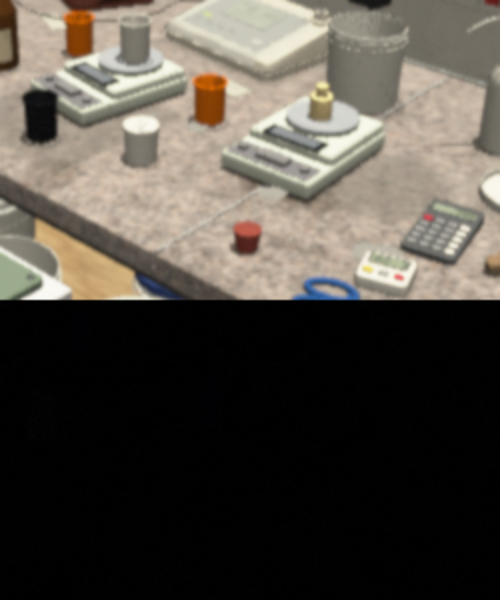

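The before and after pictures match: the balance outline at fin (130,120) and (130,412) is the same, and the scene difference is black. Nothing has moved, so I'm handing in.

```bash
python3 -c "
from workcell import ctrl
print(ctrl.hand_in())"
```

```text
the job is handed in; nothing more can be done
None
```

I pressed the bar key of the balance with the white beaker to the bottom using the closed fingertips, held it for about a second, then let it come up and withdrew. The job is handed in; no verdict was reported.

- **Press:** the force was 2.5 N at first contact and 3.8 N near the bottom. It read 10.6 N at the stop, where the tip was at z ≈ 34 mm, the height expected for a fully pressed key. The limit is 25 N, though force was only read at the end of each move.
- **After withdrawing:** the wrist force was back to about 0 and the arm was clear at about 10 s. The before and after pictures show no movement of either balance, the beaker, the weights or the bystanders in view. I did not measure the height of the keys after release.
- **Disagreement:** the first bar position from the scene camera was about 12 mm off the top camera's. I used the top camera's position, because it matched the given sizes. Comparing fingertip and bar in the scene view then agreed within about 1 pixel, and the contact heights fitted too.

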